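# Third hand for the wind vane tail

### The arm

A 6-joint arm with a two-finger parallel gripper is mounted at the origin on the work surface. World frame = base frame: x ahead of the robot, y to its left, z up, the work surface at z = 0. Lengths are in m, angles in degrees, forces in N, time in s.
With the tool pointing down it reaches from about 0.25 to 0.725 m from the base axis. Payload 9.7 kg.
Tool frame: the origin (TCP) lies on the centre line of the jaws, within the pads' length; the fingertips stand 17 mm ahead of it and the grasp point (between the pads) lies 2 mm behind it (bot.tip_extent is the distance from the TCP to the fingertips, in m); z points along the fingers, y is the line along which they close (so a half turn about z gives the same grasp; the last joint's range is limited). The gripper opens to 85 mm and grips with 20 to 120 N. Pads are 22 mm wide; open, the fingers measure 114 mm over their backs; the gripper's body (76 mm by 85 mm) begins 54 mm behind the grasp point. The pads swing forward as they close: fully open they stand 13 mm farther back than shut.
Start: joints at [-68.526, 4.979, 10.078, 95.1, 0, 90], TCP at [0.201, -0.512, 0.248] pointing down, gripper open.
Joint ranges: [-179.16, 179.16], [-48.56, 103.87], [-65.8, 70.77], [-126.05, 130.52], [-82.76, 87.17], [-180, 180]. Speed limits (degrees/s): [127.2, 127.2, 147.25, 180, 180, 180].

### API

Orientations are given as [roll, pitch, yaw] about the fixed x, y, z axes, in that order (R = Rz(yaw) Ry(pitch) Rx(roll)).
In Python, from workcell import bot gives the robot as it stands.
- The arm moves only by the tool carry_out, never from a script. Its argument "moves" is text: rows parted by semicolons, each of 7 numbers parted by spaces: the shift along the tool's x, y, z in mm, then the turn, a rotation vector about the tool's x, y, z in degrees, then the finger opening in mm, from 0 to 85.4. A call has 1 to 20 rows; each row is the pose to reach, as a shift and turn from the pose commanded when the call began, along the tool's axes at that moment; what a row does not reach only later rows make up. A row lasts 1/10 s, in which the tool goes at most 50 mm and 8.59 degrees, less where a joint would pass 70% of its speed; a pose out of reach is approached as far as the arm can. A call with a gripper value outside its range is refused whole. The fingers move at their own pace and stop on an object; "force" is the grip in N (left out, the last holds). Time passes only in rows, so rows that repeat a pose let the fingers close. It gives the time, the measured TCP pose, the force, the opening and the grip force at its end, in the units of the state.
- bot.get_obs(): the state, without advancing time (a new reading comes with each control period).
- bot.camera(name): name is "scene" or "top"; returns a dict with "img" (384x512x3 uint8, red, green, blue), "mtx" (3x3 intrinsics, pixels), "k1" (the pictures are not rectified: a ray, as slopes to the right and down, at radius r is drawn at 1 + k1 r^2 times it, then the intrinsics apply), "position" and "orientation" of the camera in the world. Camera axes: x right, y up, looking along -z (the intrinsics and any distortion apply to the point x, -y, -z); pixel columns grow to the right and rows downward; lengths in m; the calibration is good to about 2 mm. A picture is of the moment at which its call begins. There is no depth.
- bot.job_done(): hands the job in; it is judged then, once.
The state is a dict: "time": time; "q": joint angles; "qd": joint speeds; "joint_efforts": joint torques, N m; "ee_pos": TCP position; "tcp_rot": TCP orientation; "wrist_force": force on the tool from outside, world axes, zero at the start; "torque": the same for the moment, N m; "opening": finger opening in m; "grasp_force": force on a finger pad.
Only numpy, scipy, OpenCV 4.12 (cv2) and the standard library are available. Lean on these libraries where they do the work, as an engineer would, in place of code of your own. Each camera call takes 0.05 s, during which the arm holds its last target. There are 200 camera calls.

### The job

Tilt the logger's stiff display lid up to about 60 degrees and leave it standing there so the technician can read it, then pick up the wind vane tail and set its hub down on the jig's bed, front face square and centred against the sprung stop pad. Push it against the pad with a steady force of about 10 newtons, so that the red pointer stays over the green band, never shoving the pad all the way in, and do not put it down or let go: finish while still holding it pressed there for the technician to drive the screws. Leave the funnel, the barometer and the white cup undisturbed.

Things in the scene. Friction and masses are not known exactly. Their poses are not given: they have to be found in the camera images.
- lid (a joint): Angle of the yellow field logger's display lid: 0 = shut (level), grows as its robot-side edge rises, 1.05 = 60 degrees, limit 2.1. The hinge is stiff (about 0.45 N m of friction; about 1 to 4 N at the tab): the lid stays at any angle where it is left.
- lid_tab (a point): Grip point of the black pull tab on the lid's free edge, lid's frame (x to the hinge, y along it, z out of the outer face). Tab 22 mm wide (y), 10 mm thick, sticks out 50 mm; this point is 35 mm out from the edge, 175 mm from the hinge line, shut about 72 mm above the work surface, free space beneath. Pinched across its width, it pivots between the fingers as the lid turns.
- lid_hinge (a point): Middle of the lid's hinge line, 65 mm above the work surface, in the lid's frame (turns with the lid; y along the hinge; the tab's grip point is at x = -175, z = +7 mm). Lid 140 mm deep, 180 mm wide (y), 14 mm thick, on a fixed yellow case 140 x 180 x 60 mm.
- vane_hub (a point): Centre of the dark steel hub of the wind vane tail (loose, 0.15-0.3 kg). Hub 60 mm long (x), 30 wide (y), 40 high (z), upright on its underside, so this point is 20 mm above its support. x points out of the flat front face (30 mm ahead). An upright aluminium fin 4 mm thick trails to 123 mm behind this point, from 12 to 62 mm above the underside.
- jig: Fixed aluminium jig: bed plate 240 mm long (x), 90 wide (y), 12 thick; origin at the centre of its underside, on the work surface. Bare bed at x = -120 to 0 mm, two black lines mark the hub's place. Blue spring housing 60 x 60 mm, top 52 mm above the work surface, at x = 55 to 115 mm, with white, green and yellow bands on top. Push along its +x.
- stop_face (a point): Centre of the face of the black stop pad (56 mm wide, 36 mm high, 20 mm above the bed, 32 mm above the work surface), axes as the jig's; it moves with the pad. At rest it lies over the jig's origin and faces -x of the jig. The hub's front face is pressed against it, so the hub's centre is then 30 mm before it on the -x side.
- stop (a joint): How far the stop pad is pushed in along the jig's +x (m): 0 at rest, end stop at 0.040. Spring of 500 N/m, without preload: 0.020 is 10 N. A red pointer bar carried by the pad shows this over the housing: green band from 0.012 (6 N) to 0.028 (14 N).
- funnel: Grey plastic rain gauge funnel standing spout down on a small foot, 96 mm across, 85 mm high, loose; origin at the centre of its underside.
- barometer: Brass pocket barometer lying flat, 72 mm across, 19 mm thick, loose; origin at the centre of its underside.
- cup: White plastic anemometer cup standing mouth up, 70 mm across, 40 mm high, loose; origin at the centre of its underside.
Things that resemble listed ones, but are neither listed nor needed, are in the scene too. What is shaped like the part that bears vane_hub but purple is not meant.

How it is judged (in metres and radians):
On the way, in this order (a step that is already met when the one before it is completed fails the run):
1. the lid stands at 60 degrees, within 10 degrees, and the fingers are off it (value of joint lid between 0.87 and 1.22 rad and contact force between each of the arm, the fingers and lid below 0.2 N), for 0.3 s.
2. the hub's front is pressed on the stop pad with 6 to 14 N (contact force between vane and stop between 6 and 14 N), for 0.3 s.
At the end, for the whole second after the job is handed in: Through the last second the robot's fingers still hold the vane tail with its hub's front face against the stop pad at 6 to 14 N, the hub centred within 10 mm, down on the bed within 6 mm, square and upright within 7 degrees, and the lid stands between 50 and 70 degrees (all of step 2 and value of joint lid between 0.87 and 1.22 rad and contact force between the fingers and vane above 1 N and x of vane_hub in the frame of stop_face between -0.036 and -0.024 m and y of vane_hub in the frame of stop_face between -0.01 and 0.01 m and z of vane_hub in the frame of stop_face between -0.005 and 0.006 m and angle between the x axis of vane_hub and the x axis of stop_face, either way round below 0.12 rad and angle between vane_hub's own z axis and vertical below 0.12 rad); the arm keeps its last pose, push and grip.
It fails at once if the stop pad is pushed all the way in (value of joint stop above 0.038 m).
It fails at once if the funnel, barometer or cup is disturbed (distance of any of funnel, barometer, cup from where it was at the start of the episode above 0.02 m or angle between any of funnel, cup's own z axis and vertical above 0.4 rad).
It also fails if it takes over 58 s, if anything falls off the work surface, if the arm or the gripper's body presses on something with over 40 N, if the wrist force passes 120 N, or if a joint passes its speed limit or range.

## Working session

There is one attempt and no reset: what is moved stays moved. The work goes in short steps, Python scripts to look and compute and a tool call to move; the robot and the scene stay as the last step left them, time stands still between calls to the robot, and variables do not carry over. Pictures are saved under pics/ and viewed, at most 10 in all, crops included, and the job is handed in when it is done.

Besides the shell and the picture viewer there is one more tool, called after "Emit:" as name(argument=value, ...) on one line, values as JSON. carry_out: Moves the arm, as the interface text tells. Its arguments: {"type":"object","properties":{"moves":{"type":"string"},"force":{"type":"number"}},"required":["moves"]}

```bash
mkdir -p pics
cat > h.py <<'E'
import numpy as np, cv2
from workcell import bot
from scipy.spatial.transform import Rotation as R
def snap(n,f):
    c=bot.camera(n); cv2.imwrite('pics/'+f+'.png',c['img'][:,:,::-1]); np.save('pics/'+f+'.npy',c,allow_pickle=True); return c
def load(f): return np.load('pics/'+f+'.npy',allow_pickle=True).item()
def rot(c):
    o=np.array(c['orientation'],float)
    if o.shape==(3,3): return o
    return R.from_euler('xyz',o,degrees=True).as_matrix()
def ray(c,uv):
    K=np.array(c['mtx']); d=np.array([(uv[0]-K[0,2])/K[0,0],(uv[1]-K[1,2])/K[1,1]]); s=d.copy()
    for _ in range(20): s=d/(1+c['k1']*(s@s))
    return np.array(c['position']),rot(c)@np.array([s[0],-s[1],-1])
def onz(c,uv,z):
    p,d=ray(c,uv); return p+d*(z-p[2])/d[2]
def proj(c,P):
    v=rot(c).T@(np.array(P)-c['position']); s=np.array([v[0],-v[1]])/-v[2]; s=s*(1+c['k1']*(s@s)); K=np.array(c['mtx'])
    return np.array([K[0,0]*s[0]+K[0,2],K[1,1]*s[1]+K[1,2]])
E
python3 - <<'E'
from h import *
for n in('top','scene'):
    c=snap(n,n+'0'); print(n,c['mtx'],c['k1'],c['position'],c['orientation'])
a=[load(n+'0')['img'] for n in('top','scene')]
for n,i in zip(('t','s'),a): cv2.imwrite('pics/%sb.png'%n,cv2.resize(i[:,:,::-1],(800,600),interpolation=2))
print(bot.get_obs())
E
```

```text
top [[481.2155221    0.         266.20187663]
 [  0.         481.2155221  189.32217628]
 [  0.           0.           1.        ]] 0.05450170349965854 [0.30497353 0.02135226 1.32277667] [  8.34704893  -0.67791127 -90.77952801]
scene [[357.66533285   0.         257.40122752]
 [  0.         357.66533285 184.17555626]
 [  0.           0.           1.        ]] -0.006973079051683285 [ 0.73977774 -0.4490841   0.96606858] [30.96570728  0.37515307 23.8394251 ]
{'time': 0.1, 'q': array([-6.85250940e+01,  5.00739867e+00,  1.00398869e+01,  9.50987184e+01,
       -9.08761667e-04,  9.00007306e+01]), 'qd': array([-0.02549872, -0.07448869,  0.1149069 ,  0.05920526, -0.09614692,
       -0.02419939]), 'joint_efforts': array([-4.81982488e-05, -5.21565270e+01,  4.65652013e+01,  1.61244784e-02,
        1.11723587e-04,  2.73942891e-05]), 'ee_pos': array([ 0.20128349, -0.51165656,  0.24766722]), 'tcp_rot': array([-1.79933770e+02,  9.09605562e-04,  2.14741765e+01]), 'wrist_force': array([ 0.64546621, -0.70818808, -0.69381459]), 'torque': array([ 0.00519294,  0.00668591, -0.03470572]), 'grasp_force': 0.0, 'opening': 0.08558111482987332}
```

View pics/tb.png

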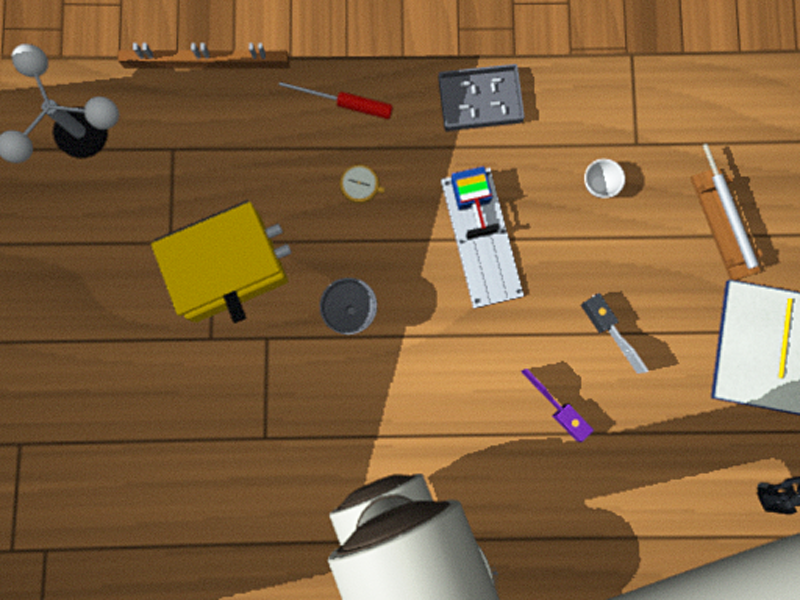

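View pics/sb.png

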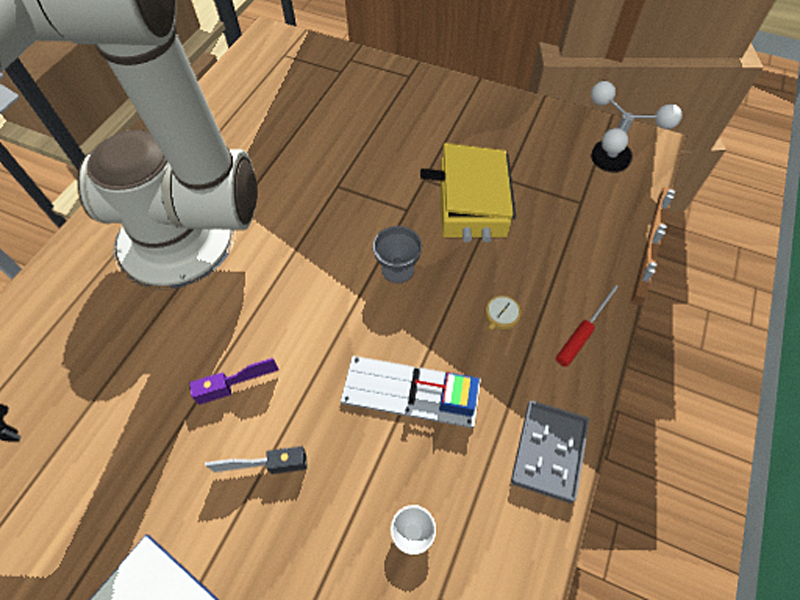

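Dark hub with grey fin at (601,312) in the top view and (287,459) in the scene view (800-wide); the look-alike at (573,421)/(210,388) is purple, so the dark one is meant. The logger tab is at (234,306), the jig pad at (482,231), the funnel at (348,305), the barometer at (360,183) and the cup at (604,179).

Run:
```python
from h import *
t=load('top0');s=load('scene0')
A=cv2.resize(t['img'][165:250,355:425],None,fx=5.5,fy=5.5,interpolation=2)
B=cv2.resize(t['img'][90:205,270:345],None,fx=5,fy=5,interpolation=2)
H=575;o=np.zeros((H,800,3),np.uint8)
o[:A.shape[0],:A.shape[1]]=A; o[:B.shape[0],A.shape[1]+5:A.shape[1]+5+B.shape[1]]=B
cv2.imwrite('pics/crop1.png',o[:,:,::-1])
for c,n,box,(zb) in((t,'t',(165,250,355,425),0.04),(s,'s',(280,310,165,200),0.04)):
    im=c['img'].astype(int); hsv=cv2.cvtColor(c['img'],cv2.COLOR_RGB2HSV)
    y0,y1,x0,x1=box
    gold=((hsv[...,0]>14)&(hsv[...,0]<32)&(hsv[...,1]>110)&(hsv[...,2]>180))
    m=np.zeros(gold.shape,bool)
    if n=='t': m[192:207,378:394]=gold[192:207,378:394]
    else: m[286:300,176:192]=gold[286:300,176:192]
    ys,xs=np.nonzero(m);uv=(xs.mean(),ys.mean());print(n,len(xs),uv,onz(c,uv,.04))
# tab black
im=t['img']; v=im.max(2)
b=v<45; m=np.zeros(b.shape,np.uint8); m[180:212,135:165]=b[180:212,135:165]
cs,_=cv2.findContours(m,0,1);k=max(cs,key=cv2.contourArea);r=cv2.minAreaRect(k);print('tab',r,[onz(t,p,.077).round(4) for p in cv2.boxPoints(r)])
# lid yellow
hsv=cv2.cvtColor(im,cv2.COLOR_RGB2HSV)
ym=((hsv[...,0]>20)&(hsv[...,0]<32)&(hsv[...,1]>200)).astype(np.uint8);ym[:,:90]=0;ym[:,190:]=0;ym[:120]=0;ym[215:]=0
print('yellow',ym.sum());
bm=(ym>0)&(v>150);cs,_=cv2.findContours(bm.astype(np.uint8),0,1);k=max(cs,key=cv2.contourArea);r=cv2.minAreaRect(k);print('lid',r,[onz(t,p,.074).round(4) for p in cv2.boxPoints(r)])
print(im[170,140],im[190,130],im[196,150])
```

```text
t 13 (np.float64(385.0), np.float64(199.0)) [ 0.46292289 -0.31506236  0.04      ]
s 21 (np.float64(181.04761904761904), np.float64(290.76190476190476)) [ 0.45900322 -0.31365099  0.04      ]
tab ((149.8150634765625, 196.00685119628906), (18.843624114990234, 8.309921264648438), 69.44395446777344) [array([0.4931, 0.3254, 0.077 ]), array([0.5006, 0.3055, 0.077 ]), array([0.4541, 0.2876, 0.077 ]), array([0.4468, 0.3074, 0.077 ])]
yellow 4058
lid ((136.26724243164062, 164.9569091796875), (47.664241790771484, 70.64287567138672), 66.80140686035156) [array([0.579 , 0.4528, 0.074 ]), array([0.6529, 0.2856, 0.074 ]), array([0.5342, 0.2347, 0.074 ]), array([0.4627, 0.4008, 0.074 ])]
[167 142   0] [163 134   0] [ 8 11 12]
```

View pics/crop1.png

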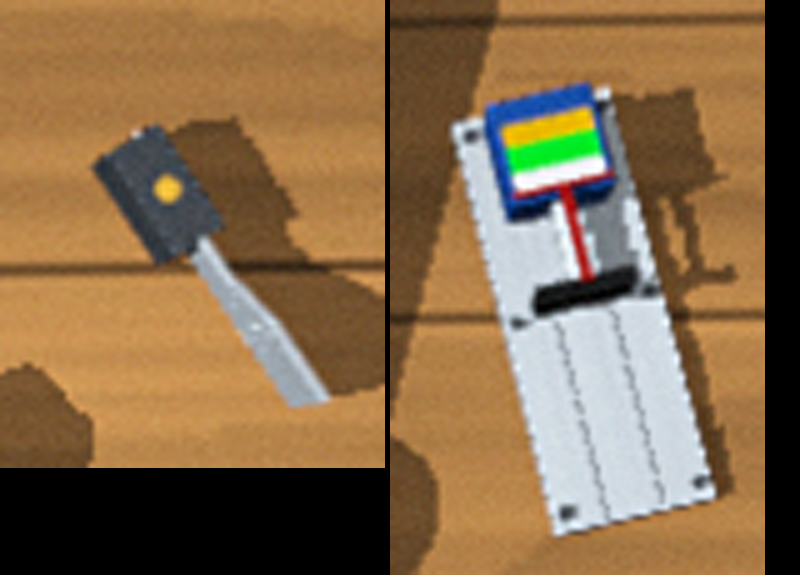

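The crop confirms the dark hub: brass dot at (168,188), front face to the upper left, fin to the lower right. The right half shows the jig, with its bed to the bottom and its pad at (586,290). Next I measure the yaw angles and jig axis.

Run:
```python
from h import *
t=load('top0');im=t['img'];hsv=cv2.cvtColor(im,cv2.COLOR_RGB2HSV);v=hsv[...,2];S=hsv[...,1]
def roi(m,y0,y1,x0,x1):
    o=np.zeros(m.shape,np.uint8);o[y0:y1,x0:x1]=m[y0:y1,x0:x1];return o
def rect(m,z):
    cs,_=cv2.findContours(m,0,1);k=max(cs,key=cv2.contourArea);r=cv2.minAreaRect(k)
    P=np.array([onz(t,p,z) for p in cv2.boxPoints(r)]);c=P.mean(0)
    e=[P[1]-P[0],P[2]-P[1]];
    return c.round(4),[(round(float(np.linalg.norm(x)),4),round(float(np.degrees(np.arctan2(x[1],x[0]))),1)) for x in e],len(k)
hub=roi((v<95)&(S<140)&(im[...,2]>=im[...,0].astype(int)-3),180,216,368,398)
print('hub',rect(hub,.035))
w=roi((v>150)&(S<60),95,205,275,345); 
print('jig',rect(cv2.morphologyEx(w,cv2.MORPH_CLOSE,np.ones((9,9))),.012))
pad=roi(v<40,135,160,298,325);print('pad',rect(pad,.048))
f=roi((v>100)&(S<70),205,242,385,420);print('fin',rect(f,.06))
tl=onz(t,(303.4,197),.012);tr=onz(t,(335,189.4),.012);bl=onz(t,(282.6,114.4),.012);br=onz(t,(313.6,107.4),.012)
for a,b in((tl,bl),(tr,br)):d=b-a;print(np.linalg.norm(d),np.degrees(np.arctan2(d[1],d[0])))
print('jig c',(tl+tr+bl+br)/4)
print(onz(t,(223,195),.08),onz(t,(230,117),.02),onz(t,(386.5,114.5),.04))
```

```text
hub (array([ 0.4598, -0.3124,  0.035 ]), [(0.0366, -57.3), (0.0613, -148.9)], 58)
jig (array([ 0.6028, -0.1142,  0.012 ]), [(0.0942, -76.0), (0.2411, -167.7)], 223)
pad (array([ 0.6041, -0.1128,  0.048 ]), [(0.0549, -76.4), (0.0121, -167.8)], 42)
fin (array([ 0.3961, -0.3492,  0.06  ]), [(0.0196, -56.9), (0.0947, -148.4)], 68)
0.24099594773738284 12.677194889332826
0.24027831163411148 12.65269914660621
jig c [ 0.60196744 -0.11612774  0.012     ]
[0.47351731 0.11678017 0.08      ] [0.7011137  0.10160884 0.02      ] [ 0.69718436 -0.33034708  0.04      ]
```

Emit:
carry_out(moves="543 -662 100 0 0 -1.5 60;543 -662 100 0 0 -1.5 60;543 -662 100 0 0 -1.5 60;543 -662 100 0 0 -1.5 60;543 -662 100 0 0 -1.5 60;543 -662 100 0 0 -1.5 60;543 -662 100 0 0 -1.5 60;543 -662 100 0 0 -1.5 60;543 -662 100 0 0 -1.5 60;543 -662 100 0 0 -1.5 60;543 -662 100 0 0 -1.5 60;543 -662 100 0 0 -1.5 60;543 -662 100 0 0 -1.5 60;543 -662 100 0 0 -1.5 60;543 -662 100 0 0 -1.5 60;543 -662 100 0 0 -1.5 60;543 -662 100 0 0 -1.5 60;543 -662 100 0 0 -1.5 60;543 -662 100 0 0 -1.5 60;543 -662 100 0 0 -1.5 60", force=30)

```text
time: 2.1
ee_pos: [0.4863, 0.2594, 0.1477]
tcp_rot: [-178.0, 0.1, 27.2]
wrist_force: [-0.6, -0.1, 0.3]
opening: 0.06
grasp_force: 0.0
```

Emit:
carry_out(moves="0 0 0 0 0 0 60;0 0 0 0 0 0 60;0 0 0 0 0 0 60;0 0 0 0 0 0 60")

```text
time: 2.5
ee_pos: [0.4866, 0.2589, 0.1487]
tcp_rot: [-178.0, 0.0, 27.1]
wrist_force: [-0.0, -0.9, -0.2]
opening: 0.0599
grasp_force: 0.0
```

Run:
```python
from h import *
s=snap('scene','s1');t=snap('top','t1');o=bot.get_obs();print(o['ee_pos'],o['tcp_rot'])
A=cv2.resize(s['img'][60:180,235:350],None,fx=5,fy=5,interpolation=2)[:,:]
cv2.imwrite('pics/c2.png',A[:,:,::-1])
# tab in scene view of start: black mask
s0=load('scene0');v=s0['img'].max(2);m=np.zeros(v.shape,np.uint8);m[100:122,262:290]=(v<45)[100:122,262:290]
cs,_=cv2.findContours(m,0,1);k=max(cs,key=cv2.contourArea);r=cv2.minAreaRect(k);print(r,[onz(s0,p,.077).round(4) for p in cv2.boxPoints(r)])
```

```text
[0.48661743 0.25901805 0.14854169] [-1.77993639e+02  4.74108528e-02  2.71077043e+01]
((276.51641845703125, 111.3196792602539), (15.391075134277344, 6.337501525878906), 5.19442892074585) [array([0.4434, 0.2981, 0.077 ]), array([0.4343, 0.3245, 0.077 ]), array([0.4833, 0.339 , 0.077 ]), array([0.4918, 0.3126, 0.077 ])]
```

View pics/c2.png

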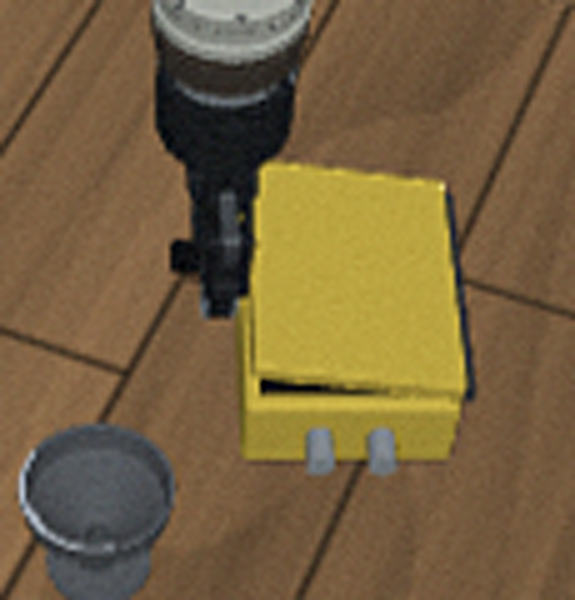

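The gripper stands beside the tab (crop (185,257)). The lid is already slightly ajar, with a dark gap at (320,385). I triangulate the tab and lid corners.

Run:
```python
from h import *
t=load('top0');s=load('scene0')
def tri(a,b):
    p,d=ray(t,a);q,e=ray(s,b);d/=np.linalg.norm(d);e/=np.linalg.norm(e)
    k=np.linalg.lstsq(np.c_[d,-e],q-p,rcond=None)[0];x,y=p+k[0]*d,q+k[1]*e
    return ((x+y)/2).round(4),round(float(np.linalg.norm(x-y)),4)
v=t['img'].max(2);m=np.zeros(v.shape,np.uint8);m[180:212,135:165]=(v<45)[180:212,135:165]
r=cv2.minAreaRect(max(cv2.findContours(m,0,1)[0],key=cv2.contourArea));P=cv2.boxPoints(r)
v=s['img'].max(2);m=np.zeros(v.shape,np.uint8);m[100:122,262:290]=(v<45)[100:122,262:290]
Q=cv2.boxPoints(cv2.minAreaRect(max(cv2.findContours(m,0,1)[0],key=cv2.contourArea)))
a=P[P[:,1].argsort()[2:]].mean(0);b=Q[Q[:,0].argsort()[:2]].mean(0)
print('P',P.round(1).tolist(),'Q',Q.round(1).tolist());print('end',tri(a,b))
a2=P[P[:,1].argsort()[:2]].mean(0);b2=Q[Q[:,0].argsort()[2:]].mean(0);print('root',tri(a2,b2))
# lid corners by colour quad
def quad(c,roi,lo):
    h=cv2.cvtColor(c['img'],cv2.COLOR_RGB2HSV);y=((h[...,0]>20)&(h[...,0]<34)&(h[...,1]>150)&(h[...,2]>lo)).astype(np.uint8)
    z=np.zeros_like(y);y0,y1,x0,x1=roi;z[y0:y1,x0:x1]=y[y0:y1,x0:x1]
    k=max(cv2.findContours(z,0,1)[0],key=cv2.contourArea);k=cv2.convexHull(k)
    for e in np.arange(1,12,.5):
        p=cv2.approxPolyDP(k,e,True)
        if len(p)<=4:break
    return p[:,0].tolist()
for lo in(100,155):print(lo,quad(t,(120,215,90,190),lo),quad(s,(85,155,275,335),lo))
print(s['img'][120,305],s['img'][147,305],t['img'][196,130],t['img'][160,140])
```

```text
P [[142.60000610351562, 188.60000610351562], [150.39999389648438, 185.6999969482422], [157.0, 203.39999389648438], [149.1999969482422, 206.3000030517578]] Q [[268.6000061035156, 113.80000305175781], [269.1000061035156, 107.5], [284.5, 108.9000015258789], [283.8999938964844, 115.19999694824219]]
end (array([0.4472, 0.2919, 0.1001]), 0.0014)
root (array([0.4933, 0.3107, 0.095 ]), 0.0018)
100 [[160, 129], [181, 177], [113, 201], [97, 155]] [[284, 92], [322, 96], [323, 151], [283, 150]]
155 [[159, 130], [177, 173], [114, 200], [98, 156]] [[284, 92], [322, 96], [323, 150], [285, 146]]
[190 165  66] [160 141  55] [167 137   0] [165 141   0]
```

```bash
cat >> h.py <<'E'
def rel(targets,base=None):
    o=bot.get_obs();p=np.array(o['ee_pos']);Rc=R.from_euler('xyz',o['tcp_rot'],degrees=True)
    if base is not None:p=np.array(base[0]);Rc=R.from_euler('xyz',base[1],degrees=True)
    for q,e in targets:
        d=Rc.inv().apply(np.array(q)-p)*1000;w=(Rc.inv()*R.from_euler('xyz',e,degrees=True)).as_rotvec(degrees=True)
        print(np.r_[d,w].round(1).tolist())
E
python3 -c "
from h import *
rel([((.461,.2975,.145),(180,0,22.3)),((.461,.2975,.095),(180,0,22.3))])"
```

```text
[-5.3, -45.8, 5.2, -2.0, 0.1, 4.8]
[-5.2, -44.0, 55.1, -2.0, 0.1, 4.8]
```

Emit:
carry_out(moves="-5 -45 5 -2 0 4.8 60;-5 -45 5 -2 0 4.8 60;-5 -44 30 -2 0 4.8 60;-5 -44 55 -2 0 4.8 60;-5 -44 55 -2 0 4.8 60;-5 -44 55 -2 0 4.8 60;-5 -44 55 -2 0 4.8 60")

```text
time: 3.3
ee_pos: [0.4844, 0.2498, 0.0941]
tcp_rot: [-178.3, 0.4, 26.5]
wrist_force: [7.9, -19.7, -3.6]
opening: 0.0601
grasp_force: 9.2
```

Run:
```python
from h import *
s=snap('scene','s3');t=snap('top','t3');o=bot.get_obs();print(o['ee_pos'],o['tcp_rot'])
A=cv2.resize(s['img'][70:140,240:320],None,fx=5,fy=5,interpolation=2);B=cv2.resize(t['img'][150:230,115:190],None,fx=5,fy=5,interpolation=2)
H=max(A.shape[0],B.shape[0]);o=np.zeros((H,A.shape[1]+B.shape[1],3),np.uint8);o[:A.shape[0],:A.shape[1]]=A;o[:B.shape[0],A.shape[1]:]=B
cv2.imwrite('pics/c3.png',o[:,:,::-1])
```

```text
[0.48440561 0.2497054  0.09429792] [-178.28956743    0.35012146   26.49040867]
```

View pics/c3.png

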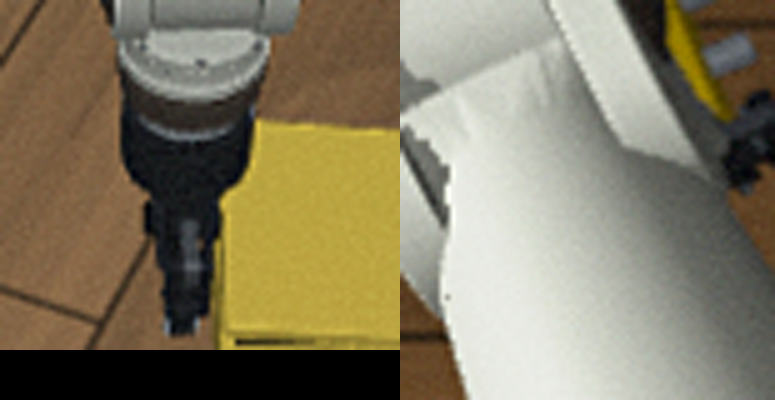

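The wrist joint is at its 180° limit here, so the sideways move was blocked. I back off, lift and take the half-turned grasp.

Emit:
carry_out(moves="0 12 0 0 0 0 60;0 12 0 0 0 0 60;0 12 -40 0 0 0 60;0 12 -80 0 0 0 60;0 12 -80 0 0 0 60;0 12 -80 0 0 0 60")

```text
time: 4.0
ee_pos: [0.491, 0.2403, 0.1756]
tcp_rot: [-177.9, 0.1, 26.6]
wrist_force: [-0.5, -0.7, 0.2]
opening: 0.0599
grasp_force: 0.0
```

```bash
python3 -c "
from h import *
o=bot.get_obs();print(o['q'].round(1),o['ee_pos'],o['tcp_rot'],o['wrist_force'])
rel([((.461,.2975,.165),(180,0,22.3)),((.461,.2975,.165),(180,0,-157.7))])"
```

```text
[ 25.    3.8   0.7  87.1   2.1 178.4] [0.49103976 0.24027248 0.1756064 ] [-1.77865607e+02  9.11045092e-02  2.66407297e+01] [-0.4644763  -0.68015779  0.2144126 ]
[-1.2, -64.2, 13.0, -2.1, 0.2, 4.3]
[-1.2, -64.2, 13.0, -0.3, -3.3, -175.6]
```

Emit:
carry_out(moves="0 0 0 0 0 -60 60;0 0 0 0 0 -60 60;0 0 0 0 0 -60 60;0 0 0 0 0 -60 60;0 0 0 0 0 -60 60;0 0 0 0 0 -60 60;0 0 0 0 0 -60 60;-1 -64 13 0 -2 -120 60;-1 -64 13 0 -2 -120 60;-1 -64 13 0 -2 -120 60;-1 -64 13 0 -2 -120 60;-1 -64 13 0 -2 -120 60;-1 -64 13 0 -2 -120 60;-1 -64 13 0 -2 -120 60;-1 -64 13 0 -3.3 -175.6 60;-1 -64 13 0 -3.3 -175.6 60;-1 -64 13 0 -3.3 -175.6 60;-1 -64 13 0 -3.3 -175.6 60;-1 -64 13 0 -3.3 -175.6 60;-1 -64 13 0 -3.3 -175.6 60")

```text
time: 6.0
ee_pos: [0.4601, 0.2968, 0.1623]
tcp_rot: [-179.9, -0.5, -161.4]
wrist_force: [-0.7, -0.1, 0.5]
opening: 0.06
grasp_force: 0.0
```

Emit:
carry_out(moves="0 0 0 0 0 -3 60;0 0 0 0 0 -3 60;0 0 0 0 0 -3 60")

```text
time: 6.3
ee_pos: [0.4604, 0.2968, 0.1629]
tcp_rot: [-179.9, -0.5, -158.9]
wrist_force: [-0.7, -0.1, -0.1]
opening: 0.0602
grasp_force: 0.0
```

```bash
python3 -c "
from h import *
o=bot.get_obs();print(o['q'].round(1),o['ee_pos'],o['tcp_rot'],o['wrist_force'])
rel([((.461,.2975,.095),(180,0,-157.7))])"
```

```text
[32.8  4.2 -0.2 86.1  0.  11.7] [0.46040028 0.29682147 0.16289158] [-179.94047566   -0.45991019 -158.88441847] [-0.66211847 -0.06693845 -0.10646273]
[-1.3, 0.5, 67.9, -0.1, -0.5, -1.2]
```

Emit:
carry_out(moves="-1 1 34 0 -0.5 -1.2 60;-1 1 67 0 -0.5 -1.2 60;-1 1 67 0 -0.5 -1.2 60;-1 1 67 0 -0.5 -1.2 60;-1 1 67 0 -0.5 -1.2 20;-1 1 67 0 -0.5 -1.2 10;-1 1 67 0 -0.5 -1.2 10;-1 1 67 0 -0.5 -1.2 10;-1 1 67 0 -0.5 -1.2 10", force=25)

```text
time: 7.2
ee_pos: [0.4617, 0.2977, 0.0976]
tcp_rot: [-179.9, 0.2, -157.6]
wrist_force: [4.0, -4.2, 1.3]
opening: 0.021
grasp_force: 29.4
```

Emit:
carry_out(moves="-4 0 -16 0 0 0 10;-10 0 -34 0 0 0 10;-16 0 -47 0 0 0 10;-24 0 -61 0 0 0 10;-33 0 -73 0 0 0 10;-42 0 -85 0 0 0 10;-53 0 -96 0 0 0 10;-65 0 -106 0 0 0 10;-77 0 -115 0 0 0 10;-91 0 -122 0 0 0 10;-91 0 -122 0 0 0 10;-91 0 -122 0 0 0 10;-91 0 -122 0 0 0 10")

```text
time: 8.5
ee_pos: [0.5447, 0.3333, 0.2198]
tcp_rot: [180.0, 0.2, -157.6]
wrist_force: [-1.3, 2.2, 5.3]
opening: 0.0212
grasp_force: 26.2
```

Run:
```python
from h import *
s=snap('scene','s4');o=bot.get_obs();print(o['ee_pos'],o['tcp_rot'],o['wrist_force'],o['q'].round(1))
A=cv2.resize(s['img'][20:170,220:370],None,fx=4,fy=4,interpolation=2)
cv2.imwrite('pics/c4.png',A[:,:,::-1])
```

```text
[0.54465322 0.33321867 0.21980455] [ 1.79973737e+02  1.74430031e-01 -1.57570694e+02] [-2.90451621  1.39337363  5.3765864 ] [31.5 16.9 20.6 93.6 -0.   9. ]
```

View pics/c4.png

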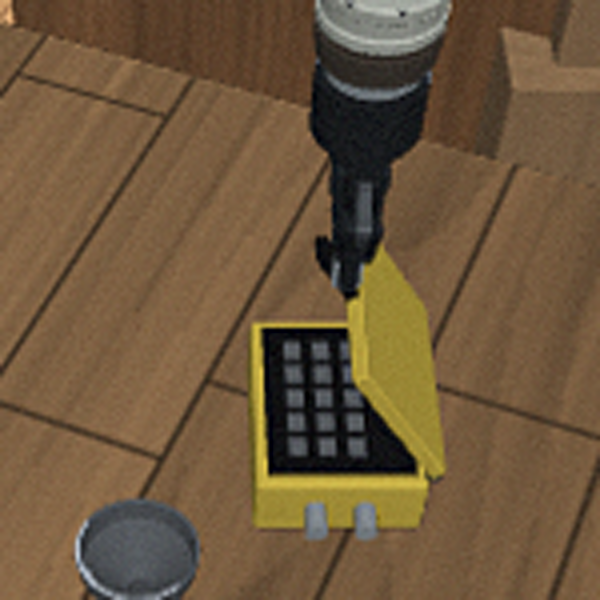

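The lid stands at about 60° with the tab in the fingers (crop (340,280)). Release and lift.

Emit:
carry_out(moves="0 0 0 0 0 0 55;0 0 0 0 0 0 55;0 0 0 0 0 0 55;0 0 0 0 0 0 55;0 0 -30 0 0 0 55;10 0 -70 0 0 0 55;10 0 -90 0 0 0 55;50 0 -90 0 0 0 55;100 0 -90 0 0 0 55;100 0 -90 0 0 0 55;100 0 -90 0 0 0 55")

```text
time: 9.65
ee_pos: [0.4515, 0.2942, 0.3095]
tcp_rot: [-180.0, 0.2, -157.6]
wrist_force: [0.4, 0.6, -0.1]
opening: 0.0546
grasp_force: 0.0
```

Run:
```python
from h import *
s=snap('scene','s5');t=snap('top','t5');o=bot.get_obs();print(o['ee_pos'],o['tcp_rot'],o['wrist_force'],o['q'].round(1))
A=cv2.resize(s['img'][20:170,220:370],None,fx=4,fy=4,interpolation=2)
cv2.imwrite('pics/c5.png',A[:,:,::-1])
# predicted tab end mid (r=190,z=7) in scene and top for several angles
H=np.array([.6204,.3628,.065]);u=np.array([.925,.379,0])
v=np.array([-.379,.925,0])
for a in(50,55,60,65,70):
    th=np.radians(a);X=np.cos(th)*u-np.sin(th)*np.array([0,0,1]);Z=np.sin(th)*u+np.cos(th)*np.array([0,0,1])
    f=lambda x,y,z:(proj(s,H+x*X+y*v+z*Z)-[220,20])*4
    print(a,[f(*p).round(0).tolist() for p in((-.19,0,.007),(-.14,-.09,.014),(-.14,-.09,0),(-.14,.09,.014))])
```

```text
[0.45281701 0.29481772 0.30901895] [-1.79958926e+02  1.73703007e-01 -1.57589692e+02] [0.74264505 0.07322367 0.01430446] [ 3.310e+01  5.300e+00  1.730e+01  1.018e+02 -1.000e-01  1.070e+01]
50 [[295.0, 256.0], [347.0, 381.0], [330.0, 389.0], [337.0, 208.0]]
55 [[315.0, 246.0], [362.0, 375.0], [345.0, 382.0], [351.0, 201.0]]
60 [[336.0, 238.0], [378.0, 370.0], [360.0, 376.0], [366.0, 196.0]]
65 [[358.0, 231.0], [395.0, 366.0], [376.0, 371.0], [381.0, 192.0]]
70 [[380.0, 225.0], [413.0, 363.0], [393.0, 367.0], [397.0, 188.0]]
```

View pics/c5.png

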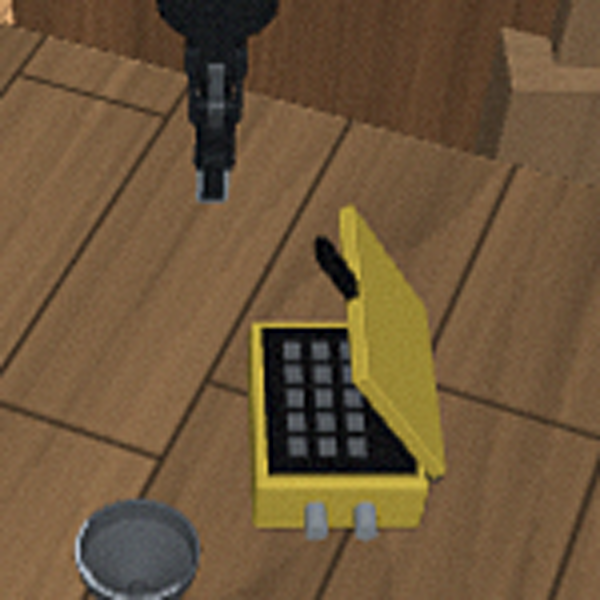

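The lid stands free at about 57°: tab end at crop (322,240), upper corner at (354,205). Now to the vane.

```bash
python3 -c "
from h import *
rel([((.461,-.3135,.13),(180,0,-148))])"
```

```text
[224.9, -565.4, 178.7, -0.1, 0.2, -9.6]
```

Emit:
carry_out(moves="225 -565 120 0 0 -9.6 75;225 -565 120 0 0 -9.6 75;225 -565 120 0 0 -9.6 75;225 -565 120 0 0 -9.6 75;225 -565 120 0 0 -9.6 75;225 -565 120 0 0 -9.6 75;225 -565 120 0 0 -9.6 75;225 -565 120 0 0 -9.6 75;225 -565 120 0 0 -9.6 75;225 -565 120 0 0 -9.6 75;225 -565 120 0 0 -9.6 75;225 -565 120 0 0 -9.6 75;225 -565 120 0 0 -9.6 75;225 -565 120 0 0 -9.6 75;225 -565 179 0 0 -9.6 75;225 -565 179 0 0 -9.6 75;225 -565 179 0 0 -9.6 75;225 -565 179 0 0 -9.6 75;225 -565 179 0 0 -9.6 75")

```text
time: 11.65
ee_pos: [0.461, -0.3138, 0.1321]
tcp_rot: [-179.8, 0.2, -147.9]
wrist_force: [0.5, -0.3, 0.0]
opening: 0.0751
grasp_force: 0.0
```

Run:
```python
from h import *
s=snap('scene','s6');o=bot.get_obs();print(o['ee_pos'],o['tcp_rot'],o['wrist_force'],o['q'].round(1))
A=cv2.resize(s['img'][200:330,110:240],None,fx=4,fy=4,interpolation=2)
cv2.imwrite('pics/c6.png',A[:,:,::-1])
rel([((.461,-.3135,.023),(180,0,-148))])
```

```text
[ 0.46093628 -0.31384937  0.13190827] [-1.79774224e+02  1.69673763e-01 -1.47955805e+02] [ 0.33330465  0.35050266 -0.08532202] [-34.3   5.   -2.7  82.    0.1 -66.3]
[0.1, 0.7, 108.9, -0.2, 0.2, 0.0]
```

View pics/c6.png

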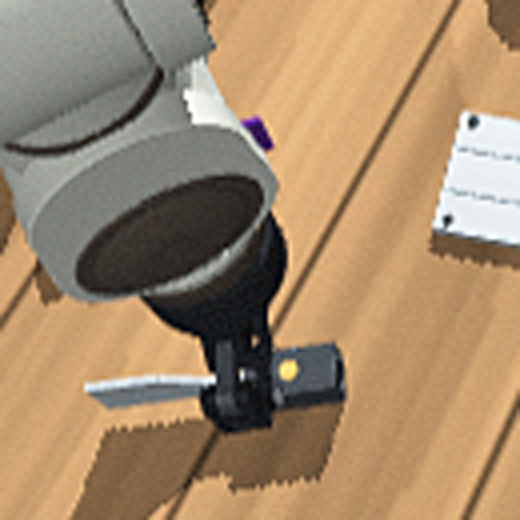

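The gripper is over the hub (dot at crop (289,370)), the fin trails left, and the yaw agrees. Descend and grip.

Emit:
carry_out(moves="0 1 40 0 0 0 75;0 1 80 0 0 0 75;0 1 109 0 0 0 75;0 1 109 0 0 0 75;0 1 109 0 0 0 40;0 1 109 0 0 0 20;0 1 109 0 0 0 20;0 1 109 0 0 0 20;0 1 109 0 0 0 20;0 1 109 0 0 0 20;0 1 109 0 0 0 20", force=60)

```text
time: 12.8
ee_pos: [0.461, -0.3136, 0.0232]
tcp_rot: [-179.7, 0.2, -148.0]
wrist_force: [-0.3, 0.4, 5.5]
opening: 0.0293
grasp_force: 60.2
```

```bash
python3 -c "
from h import *
rel([((.5483,-.1271,.095),(180,0,-167.3)),((.5483,-.1271,.06),(180,0,-167.3))])"
```

```text
[-173.2, 111.5, -71.8, -0.2, 0.2, 19.3]
[-173.1, 111.7, -36.8, -0.2, 0.2, 19.3]
```

Emit:
carry_out(moves="0 0 -35 0 0 0 20;0 0 -72 0 0 0 20;-40 25 -72 0 0 5 20;-80 50 -72 0 0 10 20;-120 77 -72 0 0 15 20;-150 97 -72 0 0 19.3 20;-173 111 -72 0 0 19.3 20;-173 111 -50 0 0 19.3 20;-173 111 -37 0 0 19.3 20;-173 111 -37 0 0 19.3 20;-173 111 -37 0 0 19.3 20")

```text
time: 13.9
ee_pos: [0.5472, -0.1275, 0.0583]
tcp_rot: [-180.0, 0.1, -167.3]
wrist_force: [-0.0, 0.0, -1.9]
opening: 0.0293
grasp_force: 60.1
```

Run:
```python
from h import *
s=snap('scene','s7');t=snap('top','t7');o=bot.get_obs();print(o['ee_pos'],o['tcp_rot'],o['wrist_force'],o['torque'],o['grasp_force'],o['opening'])
A=cv2.resize(s['img'][200:290,195:320],None,fx=6,fy=6,interpolation=2)
cv2.imwrite('pics/c7.png',A[:,:,::-1])
```

```text
[ 0.5477514  -0.12763088  0.05898479] [-179.93677021    0.18501594 -167.34254601] [ 0.75275307  0.54809722 -1.79848661] [ 0.02938397 -0.03898973 -0.02751008] 60.109312534332275 0.029425410111702945
```

View pics/c7.png

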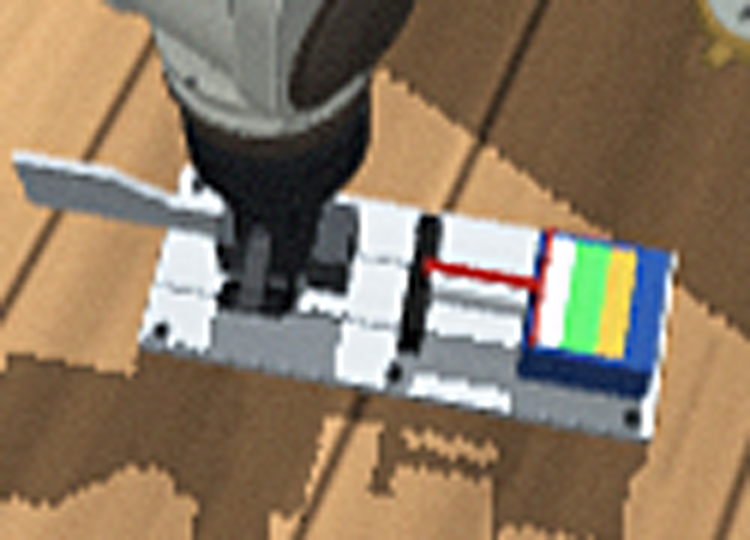

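The hub is held square over the bed, about 20 mm before the pad (pad at crop (420,285), pointer at rest by the white band). Lower, then advance gently.

Emit:
carry_out(moves="0 0 12 0 0 0 20;0 0 23 0 0 0 20;0 0 23 0 0 0 20;-8 0 23 0 0 0 20;-16 0 23 0 0 0 20;-22 0 23 0 0 0 20;-26 0 23 0 0 0 20;-30 0 23 0 0 0 20;-30 0 23 0 0 0 20;-30 0 23 0 0 0 20")

```text
time: 15.0
ee_pos: [0.5764, -0.1203, 0.0346]
tcp_rot: [-180.0, 0.1, -167.3]
wrist_force: [-1.8, -0.6, -4.2]
opening: 0.0292
grasp_force: 62.0
```

Run:
```python
from h import *
o=bot.get_obs();f=o['wrist_force'];print(o['ee_pos'],o['tcp_rot'],f,f@[.9755,.2198,0],o['torque'],o['grasp_force'])
```

```text
[ 0.57641195 -0.12028589  0.03463621] [-1.79989100e+02  6.26885975e-02 -1.67285008e+02] [-1.82322681 -0.64019038 -4.23809179] -1.9192715948978574 [-0.04330946  0.381396    0.09456188] 62.00732231140137
```

Emit:
carry_out(moves="-4 0 0 0 0 0 20;-8 0 0 0 0 0 20;-11 0 0 0 0 0 20;-14 0 0 0 0 0 20;-16 0 0 0 0 0 20;-16 0 0 0 0 0 20;-16 0 0 0 0 0 20;-16 0 0 0 0 0 20")

```text
time: 15.8
ee_pos: [0.5912, -0.1169, 0.0347]
tcp_rot: [-180.0, -0.0, -167.3]
wrist_force: [-9.2, -2.1, -1.5]
opening: 0.0296
grasp_force: 62.0
```

Run:
```python
from h import *
s=snap('scene','s8');t=snap('top','t8')
o=bot.get_obs();f=o['wrist_force'];print(o['ee_pos'],o['tcp_rot'],f,f@[.9755,.2198,0],o['torque'],o['grasp_force'])
A=cv2.resize(s['img'][200:290,195:320],None,fx=3,fy=3,interpolation=2);B=cv2.resize(t['img'][90:205,260:345],None,fx=4.5,fy=4.5,interpolation=2)
o=np.zeros((520,760,3),np.uint8);o[:A.shape[0],:A.shape[1]]=A;o[:B.shape[0],A.shape[1]:A.shape[1]+B.shape[1]]=B
cv2.imwrite('pics/c8.png',o[:,:,::-1])
```

```text
[ 0.5912285  -0.11692645  0.0347036 ] [-1.79992959e+02 -4.23803038e-02 -1.67306500e+02] [-9.74992849 -1.17508294 -0.50642374] -9.769338469805199 [-0.20084116  1.65856804  0.02096535] 62.01262593269348
```

View pics/c8.png

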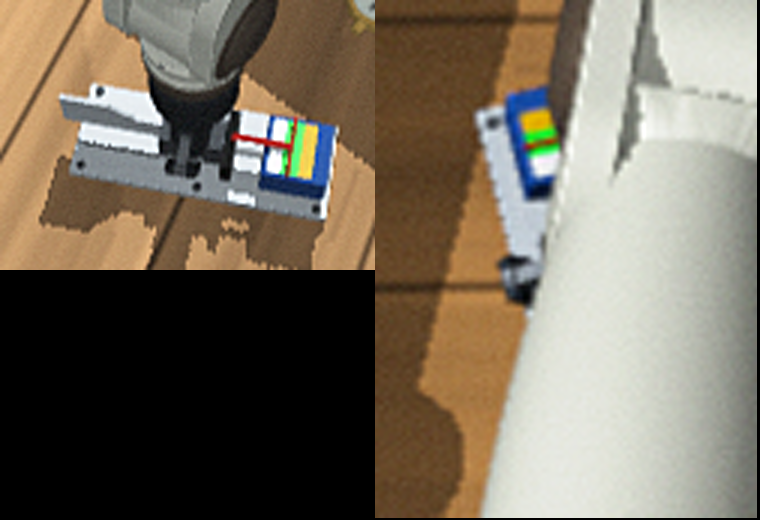

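The pointer is mid-green in both views ((290,145) left, (540,143) right), and the wrist reads 9.8 N along the jig. Hold briefly, then hand in.

Emit:
carry_out(moves="0 0 0 0 0 0 20;0 0 0 0 0 0 20;0 0 0 0 0 0 20;0 0 0 0 0 0 20;0 0 0 0 0 0 20;0 0 0 0 0 0 20")

```text
time: 16.5
ee_pos: [0.5912, -0.1169, 0.0347]
tcp_rot: [-180.0, -0.0, -167.3]
wrist_force: [-8.8, -1.5, -0.7]
opening: 0.0295
grasp_force: 62.0
```

```bash
python3 -c "
from h import *
f=bot.get_obs()['wrist_force'];print(f)
print(bot.job_done())"
```

```text
[-8.80377499 -1.53225237 -0.72725766]
the job is handed in; nothing more can be done
None
```

I handed the job in at about 16.5 s; no verdict came back. The lid stands at about 57° by the camera, and the vane hub is still gripped and pressed on the stop pad at about 9 N by the wrist reading, with the pointer mid-green. The early misaligned approach nudged the lid tab with about 20 N, and I did not re-measure the funnel, barometer or cup afterwards.

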